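# Unlatch a sample vial and present it to the code reader

## Task

Fold the hasp of the vial carrier right back off its catch, lift the vial out of the carrier, carry it over the things standing in between and hold it over the round window of the code reader so that the code under its foot can be read: upright, centred, its foot about one centimetre above the window's raised ring. The vial must never touch the reader, and the beaker, the other vial, the tape reel and the two bottles must not be knocked over or pushed away. The program finishes while the gripper is still holding the vial there, at rest; it is not put down or let go.

Things in the scene. Friction and masses are not known exactly. Their poses are not given: they have to be found in the camera images.
- carrier: grey carrier, fixed to the bench: block 80 (x) x 60 (y) x 32 (z) mm, one well in the middle of its top (30.5 mm wide, 22 deep). Near its +x end a hinge bracket (34 mm wide in y, up to z 80), near its -x end a catch post (22 mm wide, up to z 82 with its wire staple). Origin: centre of its underside, z up; +x points from catch to hinge
- hasp (a joint): hasp angle, rad: 0 = closed, the steel strap lies level along the carrier's x over the cap (3 mm above it, so the vial cannot come out) and over the catch; it swings up and over to a stop at 2.2, leaning outward beyond the hinge. Easy hinge (0.006 N m), hasp 40 g: let go, it falls shut well before upright, falls back to the stop beyond about 1.9, and stays between
- hasp_lug (a point): centre of the black grip lug at the hasp's free end: 14 mm along the strap, 18 mm wide across it (carrier y), 16 mm high; 86 mm from the hinge axis and 2 mm off the line of the strap. When closed it hangs free beyond the carrier's -x edge, 76 mm above the bench. The strap itself is 16 mm wide and 3 mm thick
- hasp_axis (a point): point on the hasp's hinge axis, in the middle of the strap's width, 74 mm above the bench, 34 mm from the well's axis along the carrier's +x. The axis is parallel to the carrier's y axis; the folded hasp leans to its +x side, its lug up to 155 mm above the bench
- sample_vial: clear glass vial with a white ribbed cap, standing in the carrier's well: body 27.6 mm in diameter up to 47 mm, cap 24.4 mm in diameter up to 59 mm; 30 g. Origin: centre of its foot (10 mm above the bench at the start), z along its axis toward the cap
- reader: code reader, fixed to the bench: white box 60 (x) x 74 (y) x 41 mm with a black raised ring (48 mm outside, 36 mm inside) round a glass window in the middle of its top. Origin: centre of its underside, z up
- window (a point): centre of the reader's window at the level of the top of the raised ring, 50 mm above the bench
- tall_bottle: clear glass reagent bottle with a blue screw cap, 70 mm in diameter, 128 mm high, 0.3 kg, loose, off to the right; origin: centre of its foot
- short_bottle: smaller clear glass reagent bottle with a blue screw cap, 57 mm in diameter, 100 mm high, 0.25 kg, loose, off to the right; origin: centre of its foot
- beaker: clear plastic beaker, 54 mm in diameter, 70 mm high, loose, between carrier and reader; origin: centre of its foot
- spare_vial: another vial of the same make standing loose on the bench between carrier and reader, 28 mm in diameter, 59 mm high; not to be used; origin: centre of its foot
- tape_reel: reel of black tape lying flat, 58 mm in diameter, 18 mm high, loose, between carrier and reader; origin: centre of its underside
- stand_rod (a point): room equipment, never moves, keep clear: a point on the rod of the nearest retort stand. Three thin rods, over 0.5 m tall, stand left of the work (the others farther back) on blue bases 42 mm high that reach 130 mm right of the rods. Left of the robot's front, 220 mm nearer and 140 mm left of this rod, is an axis rig, 180 x 130 x 260 mm high: fold the arm to pass over it

How it is judged:
By the outcome, as a careful person would: the job done as asked, in the order asked, and still so for the second after the job is handed in, while the arm keeps its last pose, push and grip.
It also fails if it takes over 61 s, if anything falls off the work surface, if the arm or the gripper's body presses on something with over 40 N, if the wrist force passes 120 N, or if a joint passes its speed limit or range.

## Robot

A 7-joint arm with a two-finger parallel gripper is mounted at the origin on a cart in front of the work surface, level with it; the furniture and walls round the work are solid. World frame = base frame: x ahead of the robot, y to its left, z up, the work surface at z = 0. Lengths are in mm, angles in rad, forces in N, time in s.
With the tool pointing down it reaches from about 425 to 925 mm from the base axis. Payload 6.8 kg.
Tool frame: the origin (TCP) lies midway between the tips of the shut fingers; the grasp point (between the pads) lies 19 mm behind it (tcp_to_grasp is the distance from the TCP to the grasp point, in mm); z points along the fingers, y is the line along which they close (so a half turn about z gives the same grasp; the last joint's range is limited). The gripper opens to 85 mm and grips with 20 to 120 N. Pads are 22 mm wide; open, the fingers measure 114 mm over their backs; the gripper's body (76 mm by 85 mm) begins 54 mm behind the grasp point. The pads swing forward as they close: fully open they stand 13 mm farther back than shut.
Start: joints at [1.017, 0.477, 0.022, 1.555, -0.011, 1.109, -0.083], TCP at [291.057, -609.043, 231.308] pointing down, gripper open.
Joint ranges: [-2.96, 2.96], [-0.34, 2.1], [-1.41, 1.46], [0.24, 2.44], [-1.37, 4.51], [0.17, 1.92], [-2.96, 2.96]. Speed limits (rad/s): [2.39, 2.39, 3.14, 3.14, 3.14, 3.14, 3.14].

## Interface

Orientations are given as a rotation vector (axis times angle).
In Python, from station import get_state, camera, finish_job, tcp_to_grasp gives the robot as it stands. The module is installed in compiled form; this text tells all that it offers.
- The arm moves only by the shell command python3 -m handwheel 'ROWS' [OPENING] [FORCE]. ROWS is JSON, a list of rows, each a list of 4 numbers: the shift along the tool's x, y, z normalised to -1 to 1, where 1 is 0.15 m, then the turn about the tool's z normalised to -1 to 1, where 1 is 30 degrees. In form: [[tx, ty, tz, spin], ...]. A call has 1 to 20 rows; each row is the pose to reach, as a shift and turn from the pose commanded when the call began, along the tool's axes at that moment; what a row does not reach only later rows make up. A row lasts 1/10 s, in which the tool goes at most 50 mm and 8.59 degrees, less where a joint would pass 70% of its speed; a pose out of reach is approached as far as the arm can. A call with a number of a shift or a turn outside -1 to 1 is refused whole. A call with a gripper value outside its range is refused whole. OPENING is the finger opening in mm, from 0 to 85.4, set as the call begins (- or left out, the last holds). The fingers move at their own pace and stop on an object; FORCE is the grip in N (left out, the last holds). Time passes only in rows, so rows that repeat a pose let the fingers close. It gives the time, the measured TCP pose, the force, the opening and the grip force at its end, in the units of the state.
- get_state(): the state, without advancing time (a new reading comes with each control period).
- camera(name): name is "scene" or "top" or "wrist"; returns a dict with "frame" (480x640x3 uint8, blue, green, red), "mtx" (3x3 intrinsics, pixels), "dist_coeffs" ([k1, k2, p1, p2, k3] as OpenCV has them; the pictures are not rectified), "xyz" and "rotation" of the camera in the world; the wrist camera has in their place "tool_from_camera" (4x4, takes a point from camera to tool coordinates, whose origin is the TCP and whose axes are the flange's). Camera axes: x right, y down, z forward; pixel columns grow to the right and rows downward; lengths in mm; the calibration is good to about 2 mm. A picture is of the moment at which its call begins: read the wrist's pose just before it. There is no depth.
- finish_job(): hands the job in; it is judged then, once.
The state is a dict: "clock": time; "q": joint angles; "qvel": joint speeds; "tau": joint torques, N m; "tool_pos": TCP position; "tcp_rot": TCP orientation; "wrist_force": force on the tool from outside, world axes, zero at the start; "moment": the same for the moment, N m; "opening": finger opening in mm; "grip_force": force on a finger pad.
Only numpy, scipy, OpenCV 4.12 (cv2) and the standard library are available. Lean on these libraries where they do the work, as an engineer would, in place of code of your own. Each camera call takes 0.05 s, during which the arm holds its last target. There are 200 camera calls.

## Working session

There is one attempt and no reset: what is moved stays moved. The work goes in short steps, Python scripts to look and compute and a shell command to move; the robot and the scene stay as the last step left them, time stands still between calls to the robot, and variables do not carry over. Pictures are saved under pics/ and viewed, at most 10 in all, crops included, and the job is handed in when it is done.

```bash
mkdir -p pics; cat > h.py <<'E'
import numpy as np, cv2
from scipy.spatial.transform import Rotation as R
from station import get_state, camera, tcp_to_grasp
def rot(r):
    r=np.array(r,float); return r if r.shape==(3,3) else R.from_rotvec(r.ravel()).as_matrix()
def grab(name,save=None):
    s=get_state(); c=camera(name)
    if 'tool_from_camera' in c:
        T=np.array(c['tool_from_camera']); A=rot(s['tcp_rot'])
        c['R']=A@T[:3,:3]; c['o']=A@T[:3,3]+np.array(s['tool_pos'])
    else: c['R']=rot(c['rotation']); c['o']=np.array(c['xyz'],float)
    if save: cv2.imwrite('pics/'+save,c['frame'])
    return c
def ray(c,uv):
    n=cv2.undistortPoints(np.array(uv,float).reshape(-1,1,2),np.array(c['mtx']),np.array(c['dist_coeffs'])).reshape(-1,2)
    return np.c_[n,np.ones(len(n))]@c['R'].T
def plane(c,uv,z):
    d=ray(c,uv); return c['o']+d*((z-c['o'][2])/d[:,2])[:,None]
def proj(c,P):
    Rt=c['R'].T; p,_=cv2.projectPoints(np.array(P,float).reshape(-1,3),cv2.Rodrigues(Rt)[0],-Rt@c['o'],np.array(c['mtx']),np.array(c['dist_coeffs'])); return p.reshape(-1,2)
E
python3 - <<'E'
from h import *
s=get_state(); print({k:np.round(v,3).tolist() for k,v in s.items()}); print(tcp_to_grasp)
for n in('scene','top'):
    c=grab(n,n+'0.png'); print(n,c['o'],c['R'].round(3).tolist(),np.array(c['mtx']).tolist())
E
```

```text
{'clock': 0.0, 'q': [1.017, 0.478, 0.022, 1.556, -0.012, 1.109, -0.083], 'qvel': [-0.0, 0.001, 0.001, 0.001, 0.001, 0.001, -0.0], 'tau': [-0.001, -59.646, 1.608, -28.119, 0.012, 0.009, -0.0], 'tool_pos': [290.794, -608.488, 230.328], 'tcp_rot': [-3.062, -0.694, 0.001], 'wrist_force': [-0.465, -0.882, 0.837], 'moment': [-0.009, 0.047, -0.024], 'grip_force': 0.0, 'opening': 85.394}
18.700000000000003
scene [100.37440982 410.23371666 636.87735538] [[-0.804, -0.334, 0.491], [-0.594, 0.436, -0.676], [0.012, -0.836, -0.549]] [[554.03397802663, 0.0, 314.35733521271817], [0.0, 554.03397802663, 240.46147294720944], [0.0, 0.0, 1.0]]
top [ 433.54819856 -214.7934794   942.99817199] [[0.01, -0.99, 0.139], [-1.0, -0.008, 0.01], [-0.009, -0.139, -0.99]] [[467.9324701151032, 0.0, 321.67617482434736], [0.0, 467.9324701151032, 243.21395322411962], [0.0, 0.0, 1.0]]
```

View pics/scene0.png

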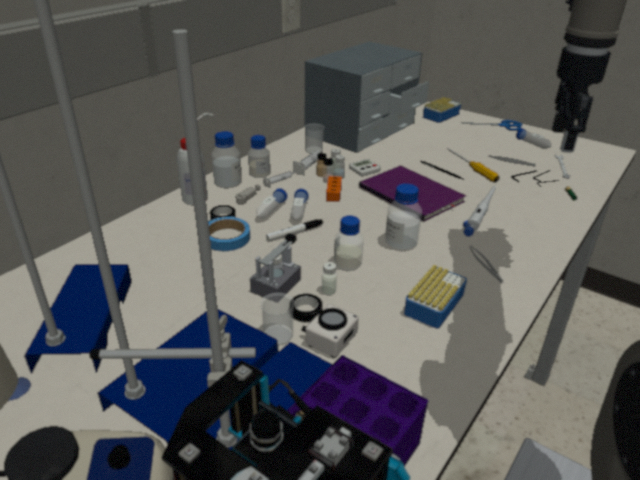

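View pics/top0.png

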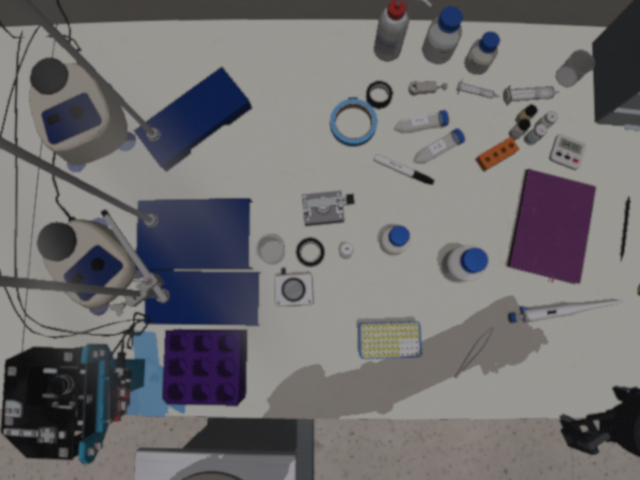

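The scene view shows the carrier at about (275,278) and the reader at (330,330). In the top view the carrier is at (325,207) with its black lug at (350,199). The reader is at (293,290), beaker (271,248), reel (310,250), spare vial (346,250), and bottles (397,238) and (470,263). I'll enlarge the carrier region.

```bash
python3 - <<'E'
from h import *
a=cv2.imread('pics/top0.png')[180:315,240:420]; b=cv2.imread('pics/scene0.png')[220:370,230:380]
a=cv2.resize(a,(600*180//180,450),interpolation=cv2.INTER_CUBIC)
cv2.imwrite('pics/z1.png',cv2.resize(cv2.imread('pics/top0.png')[180:315,240:420],(800,600),interpolation=cv2.INTER_CUBIC))
cv2.imwrite('pics/z2.png',cv2.resize(b,(600,600),interpolation=cv2.INTER_CUBIC))
E
```

```text
(no output)
```

View pics/z1.png

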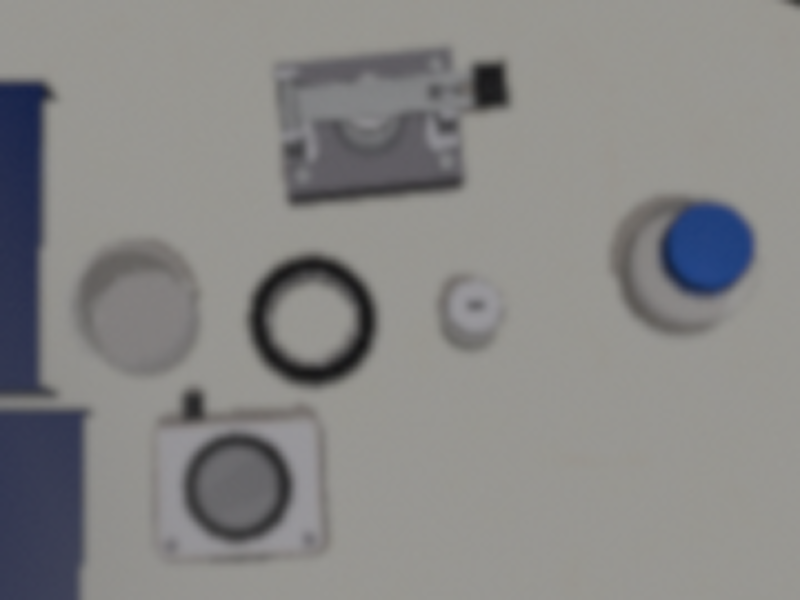

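View pics/z2.png

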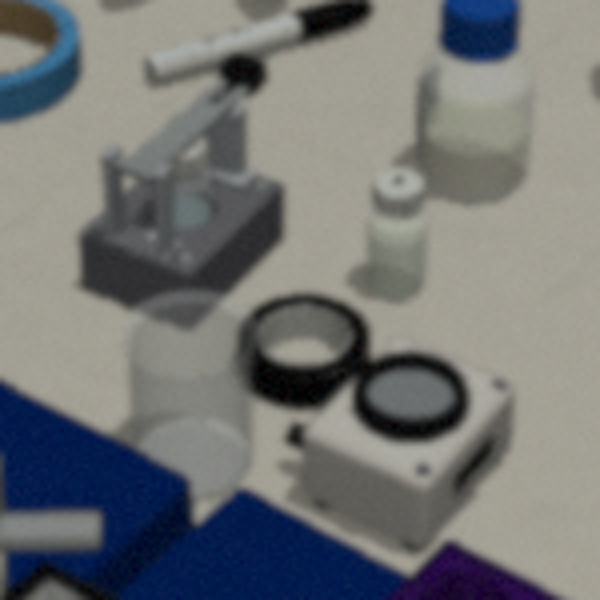

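The crops show the lug at top px (350,199), with the hinge on its left, so carrier +x is roughly world +y. The ring centre is at top px (293.3,289.6) and scene px (333,319). Next I'll measure these by blobs and rays.

```bash
cat > m.py <<'E'
from h import *
t=grab('top'); s=grab('scene')
def tri(a,b):
    da,db=ray(t,[a])[0],ray(s,[b])[0]; da/=np.linalg.norm(da); db/=np.linalg.norm(db)
    k=np.linalg.lstsq(np.c_[da,-db],s['o']-t['o'],rcond=None)[0]
    p,q=t['o']+k[0]*da,s['o']+k[1]*db; return ((p+q)/2).round(1),np.linalg.norm(p-q).round(1)
def dark(c,x0,y0,x1,y1,th=60):
    f=c['frame'][y0:y1,x0:x1].max(2); m=(f<th).astype(np.uint8)
    n,l,st,ce=cv2.connectedComponentsWithStats(m); 
    return [((ce[i]+[x0,y0]).round(1).tolist(),st[i].tolist()) for i in range(1,n) if st[i][4]>12]
if __name__=='__main__':
    T=dark(t,340,190,362,212); S=dark(s,280,228,300,248); print('lug',T,S); 
    print(tri(T[0][0],S[0][0]))
    R1=dark(t,275,270,312,312); R2=dark(s,315,300,350,335); print('ring',R1,R2)
    print('ring tri',tri((293.3,289.6),(333,318.7)), plane(t,[(293.3,289.6)],50), plane(s,[(333,318.7)],50))
    z=lambda u:(240+u[0]/4.444,180+u[1]/4.444)
    print('carrier top corners z32',plane(t,[z(u) for u in[(278,68),(450,50),(463,180),(290,192)]],32).round(1).tolist())
    print('strap mid',plane(t,[z((370,98)),z((300,105))],77).round(1).tolist())
    print('reel',plane(t,[z((313,318))],18).round(1).tolist(),'beaker rim',plane(t,[z((137,298))],70).round(1).tolist(),'spare',plane(t,[z((472,303))],59).round(1).tolist(),'short',plane(t,[z((709,248))],100).round(1).tolist(),'tall',plane(t,[(473,260)],128).round(1).tolist())
    print('reader corners z41',plane(t,[z(u) for u in[(158,420),(318,408),(327,552),(158,558)]],41).round(1).tolist())
    print('rods base',plane(t,[(258,270),(258,325),(250,199),(250,268)],42).round(1).tolist())
E
python3 m.py
```

```text
lug [([349.5, 198.8], [7, 5, 6, 9, 49])] [([290.1, 237.5], [5, 6, 11, 8, 68])]
(array([ 640.5, -257.7,   79.3]), np.float64(0.8))
ring [([300.9, 286.6], [19, 9, 11, 20, 31])] [([328.5, 316.9], [0, 0, 31, 30, 316])]
ring tri (array([ 469.7, -152.4,   46.2]), np.float64(0.4)) [[ 469.36706255 -152.73174004   50.        ]] [[ 467.48769459 -148.65312114   50.        ]]
carrier top corners z32 [[657.8, -166.6, 32.0], [666.7, -243.8, 32.0], [607.3, -249.8, 32.0], [601.2, -172.8, 32.0]]
strap mid [[633.9, -208.4, 77.0], [630.6, -178.6, 77.0]]
reel [[546.5, -183.3, 18.0]] beaker rim [[548.0, -110.3, 70.0]] spare [[548.6, -252.8, 59.0]] short [[566.8, -348.3, 100.0]] tall [[520.5, -473.1, 128.0]]
reader corners z41 [[498.4, -117.3, 41.0], [504.3, -186.8, 41.0], [442.2, -191.4, 41.0], [438.9, -118.6, 41.0]]
rods base [[506.7, -83.1, 42.0], [401.6, -85.9, 42.0], [647.2, -63.2, 42.0], [510.5, -67.5, 42.0]]
```

The measurements agree. The carrier centre is about (633,-208), and its +x direction is (-0.097,0.995). The predicted lug position, 52 mm from the centre, matches the triangulated one. I'll move toward the carrier now, spinning about 70°.

```bash
cat >> h.py <<'E'
def to(x,y,z,ang=None):
    "ang: world heading of tool y, deg; prints normalised shift/spin from the measured pose"
    s=get_state(); A=rot(s['tcp_rot']); d=A.T@(np.array([x,y,z])-s['tool_pos'])/150
    now=np.degrees(np.arctan2(A[1,1],A[0,1])); sp=0 if ang is None else -((ang-now+180)%360-180)/30
    print('shift',d.round(3),'spin',round(sp,3),'yhead',now.round(2),'tilt',A[2].round(4),'t',round(s['clock'],2))
E
python3 -m handwheel '[[0.15,-0.03,0,-0.1],[0.4,-0.1,0,-0.35],[0.7,-0.2,0,-0.62],[0.95,-0.3,0,-0.88],[1,-0.3,0,-1],[1,-0.3,0,-1]]'; python3 -c "
from h import *; to(639.5,-259,230,5.6)"
```

```text
clock: 0.8
tool_pos: [410.1, -500.9, 231.4]
tcp_rot: [-2.774, -1.473, -0.003]
wrist_force: [-0.2, -0.9, -0.3]
opening: 85.3
grip_force: 0.0
shift [2.193 0.364 0.013] spin -1.322 yhead -34.06 tilt [ 1.6e-03  5.0e-04 -1.0e+00] t 0.8
```

```bash
python3 -m handwheel '[[0.25,0.03,0,-0.25],[0.55,0.1,0,-0.5],[0.85,0.2,0,-0.75],[1,0.25,0,-1],[1,0.25,0,-1]]'; python3 -c "
from h import *; to(639.5,-259,230,5.6)"
```

```text
clock: 1.3
tool_pos: [526.1, -397.7, 231.2]
tcp_rot: [-2.298, -2.142, -0.004]
wrist_force: [0.1, -0.2, 0.3]
opening: 85.2
grip_force: 0.0
shift [0.976 0.689 0.011] spin -0.321 yhead -4.04 tilt [ 0.0021  0.0016 -1.    ] t 1.3
```

```bash
python3 -m handwheel '[[0.3,0,0,-0.1],[0.6,0.2,0,-0.2],[0.9,0.3,0,-0.3],[0.9,0.3,0,-0.3]]'; python3 -c "
from h import *; to(639.5,-259,230,5.6)"
```

```text
clock: 1.7
tool_pos: [580.9, -262.8, 231.6]
tcp_rot: [-2.122, -2.315, -0.007]
wrist_force: [0.3, 0.1, 0.1]
opening: 85.2
grip_force: 0.0
shift [-0.009  0.391  0.011] spin -0.021 yhead 4.98 tilt [ 0.0037  0.0023 -1.    ] t 1.7
```

```bash
python3 -m handwheel '[[0,0.2,0,0],[0,0.38,0,-0.02],[0,0.38,0,-0.02],[0,0.38,0,-0.02]]' 45; python3 - <<'E'
from h import *
to(639.5,-259,230,5.6)
c=grab('wrist','w1.png'); print(c['o'],c['R'].round(2).tolist())
P=[[639.5,-259,76],[633.3,-208.2,32],[630,-174.4,80],[469.5,-152.5,50]]
print(proj(c,P).round(1).tolist())
E
```

```text
clock: 2.1
tool_pos: [634.0, -267.3, 230.7]
tcp_rot: [-2.123, -2.315, 0.002]
wrist_force: [-0.2, -0.3, 0.6]
opening: 44.9
grip_force: 0.0
shift [0.052 0.041 0.004] spin -0.022 yhead 4.95 tilt [-4.0e-04 -1.6e-03 -1.0e+00] t 2.1
[ 627.19220464 -195.87732429  373.35191811] [[1.0, 0.08, 0.02], [0.09, -0.96, -0.28], [-0.0, 0.28, -0.96]]
[[331.9, 213.4], [329.2, 143.9], [329.9, 97.3], [122.2, 50.6]]
```

View pics/w1.png

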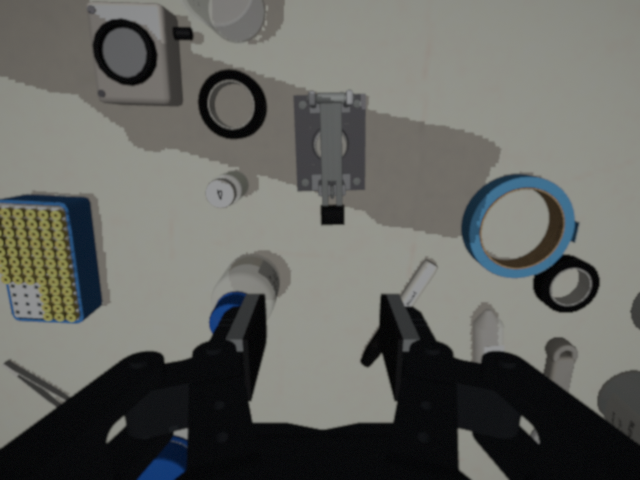

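The wrist view confirms the plan: the lug is at (332,215) against a predicted (332,213), the strap runs vertically to the hinge at (331,97), and the ring is at (125,51) against a predicted (122,51). I'll compute refined positions from it.

```bash
python3 - <<'E'
from h import *
s=get_state(); c=grab('wrist'); f=c['frame']
m=(f.max(2)<55).astype(np.uint8)
def blob(x0,y0,x1,y1):
    n,l,st,ce=cv2.connectedComponentsWithStats(m[y0:y1,x0:x1]); i=1+np.argmax(st[1:,4]); print(st[i]+[x0,y0,0,0,0]); return (l==i),ce[i]+[x0,y0]
b,l=blob(312,198,355,235); print('lug',l,plane(c,[l],80))
b,r=blob(85,10,165,92); cn=max(cv2.findContours(b.astype(np.uint8),cv2.RETR_EXTERNAL,cv2.CHAIN_APPROX_NONE)[0],key=len)+np.array([85,10])
e=cv2.fitEllipse(cn); print('ring',e,plane(c,[e[0]],50))
k=np.array([[e[0][0]-e[1][0]/2,e[0][1]],[e[0][0]+e[1][0]/2,e[0][1]]]); print('ring dia',np.ptp(plane(c,k,50),axis=0))
# strap edges: rows 110..185, column gradient
g=cv2.cvtColor(f,cv2.COLOR_BGR2GRAY).astype(int)
print('row110',g[112,290:375].tolist()); print('row165',g[165,290:375].tolist())
E
```

```text
[322 205  22  19 406]
lug [332.60098522 214.17980296] [[ 639.46442842 -258.93670795   80.        ]]
[  94   19   64   66 1522]
ring ((125.30044555664062, 51.48473358154297), (57.919189453125, 69.1156997680664), 139.8904266357422) [[ 471.29418684 -153.04517939   50.        ]]
ring dia [44.17482267  3.74260283  0.        ]
row110 [108, 109, 108, 103, 91, 75, 67, 66, 65, 66, 66, 66, 66, 66, 66, 66, 67, 65, 67, 71, 79, 87, 90, 90, 90, 90, 90, 90, 89, 85, 80, 83, 89, 93, 93, 94, 92, 93, 94, 94, 94, 94, 93, 93, 94, 94, 95, 95, 95, 94, 92, 85, 78, 77, 79, 79, 79, 77, 76, 76, 74, 69, 67, 66, 66, 67, 66, 66, 65, 65, 65, 66, 66, 66, 68, 77, 92, 104, 108, 109, 108, 108, 109, 109, 114]
row165 [109, 109, 109, 109, 109, 105, 94, 78, 66, 65, 65, 65, 65, 65, 66, 65, 64, 65, 65, 64, 65, 67, 68, 68, 68, 68, 68, 67, 65, 65, 65, 70, 82, 90, 92, 93, 92, 91, 92, 92, 92, 93, 93, 92, 91, 92, 92, 93, 92, 91, 91, 86, 78, 69, 66, 66, 65, 64, 66, 65, 65, 65, 65, 65, 66, 65, 65, 65, 65, 65, 65, 66, 65, 66, 69, 84, 101, 109, 109, 109, 109, 109, 110, 109, 109]
```

```bash
python3 - <<'E'
from h import *
c=grab('wrist')
for p,z in([(330.2,112),(331,165)],32),([(331,112),(331.9,165),(332.6,214.2)],77):
    q=plane(c,p,z); d=q[0]-q[-1]; print(q.round(1).tolist(),np.degrees(np.arctan2(d[1],d[0])).round(2))
to(639.7,-260,170,5.5)
E
```

```text
[[631.2, -182.5, 32.0], [636.0, -226.0, 32.0]] 96.24
[[631.2, -184.2, 77.0], [635.4, -222.0, 77.0], [639.5, -259.6, 77.0]] 96.31
shift [0.045 0.045 0.408] spin -0.017 yhead 4.98 tilt [-7.0e-04 -1.1e-03 -1.0e+00] t 2.25
```

```bash
python3 -m handwheel '[[0.01,0.02,0.2,-0.02],[0.02,0.04,0.5,-0.04],[0.03,0.05,0.8,-0.04],[0.03,0.05,0.88,-0.04],[0.03,0.05,0.88,-0.04],[0.03,0.05,0.88,-0.04]]'; python3 -c "
from h import *; to(639.8,-261.5,57,6.2)"
```

```text
clock: 2.85
tool_pos: [643.0, -261.4, 101.6]
tcp_rot: [2.095, 2.338, 0.001]
wrist_force: [0.1, 0.4, 1.5]
opening: 45.0
grip_force: 0.0
shift [ 0.002 -0.022  0.297] spin 0.003 yhead 6.28 tilt [-0.0014  0.0025 -1.    ] t 2.85
```

```bash
python3 -m handwheel '[[0,-0.02,0.15,0],[0,-0.02,0.28,0],[0,-0.02,0.3,0],[0,-0.02,0.3,0],[0,-0.02,0.3,0]]' && python3 -m handwheel '[[0,0,0,0],[0,0,0,0],[0,0,0,0],[0,0,0,0],[0,0,0,0],[0,0,0,0],[0,0,0,0],[0,0,0,0]]' 0 20;  python3 -c "
from h import *; to(639.8,-261.5,57,6.2)"
```

```text
clock: 3.35
tool_pos: [640.5, -261.4, 56.6]
tcp_rot: [2.093, 2.338, 0.002]
wrist_force: [0.2, 1.2, 0.0]
opening: 45.3
grip_force: 0.0
clock: 4.15
tool_pos: [640.7, -261.1, 55.6]
tcp_rot: [2.093, 2.339, 0.003]
wrist_force: [3.3, 0.1, 6.2]
opening: 17.4
grip_force: 26.2
shift [-0.002 -0.007 -0.01 ] spin 0.005 yhead 6.35 tilt [-0.0011  0.0034 -1.    ] t 4.15
```

```bash
python3 -m handwheel '[[0.001,0,-0.041,0],[0.009,0,-0.101,0],[0.028,0,-0.18,0],[0.059,0,-0.256,0],[0.1,0,-0.326,0],[0.15,0,-0.39,0],[0.208,0,-0.447,0],[0.274,0,-0.494,0],[0.346,0,-0.533,0],[0.346,0,-0.533,0]]';  python3 - <<'E'
from h import *
to(630.2,-174,143.5,6.2); c=grab('scene'); cv2.imwrite('pics/s2.png',cv2.resize(c['frame'][190:340,200:350],(600,600),interpolation=cv2.INTER_CUBIC))
E
```

```text
clock: 5.15
tool_pos: [634.8, -207.5, 135.1]
tcp_rot: [2.091, 2.342, 0.004]
wrist_force: [8.1, 0.4, -0.6]
opening: 17.4
grip_force: 23.5
shift [ 0.225 -0.005 -0.056] spin 0.009 yhead 6.47 tilt [-0.      0.0031 -1.    ] t 5.15
```

View pics/s2.png

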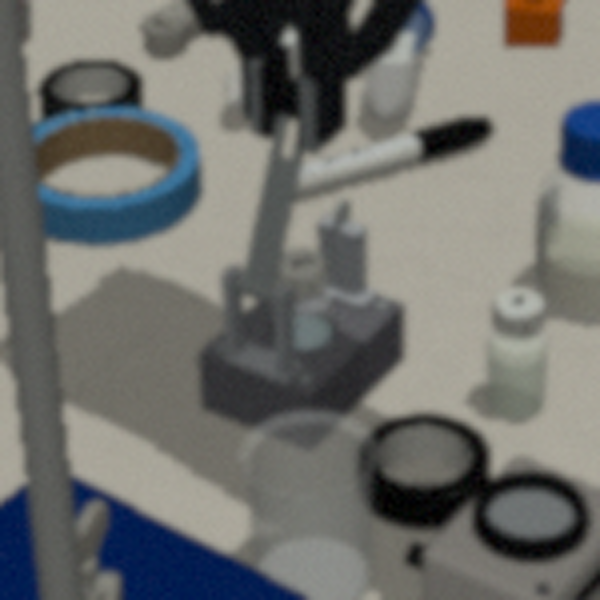

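The hasp is held by its lug and raised about 65°, clear of the catch. I'll continue over toward the stop.

```bash
python3 -m handwheel '[[0.076,0.003,-0.027,0],[0.156,0.006,-0.044,0],[0.237,0.01,-0.05,0],[0.318,0.012,-0.044,0],[0.398,0.015,-0.027,0],[0.474,0.015,0,0],[0.528,0.015,0.028,0],[0.546,0.015,0.039,0],[0.546,0.015,0.039,0]]';  python3 - <<'E'
from h import *
to(625,-124,125,6.2)
E
```

```text
clock: 6.1
tool_pos: [626.0, -126.3, 127.9]
tcp_rot: [-2.093, -2.341, 0.0]
wrist_force: [1.1, 3.0, 5.0]
opening: 18.0
grip_force: 24.9
shift [ 0.016 -0.005  0.02 ] spin 0.007 yhead 6.41 tilt [ 0.0013 -0.0012 -1.    ] t 6.1
```

```bash
python3 -m handwheel '[[0,0,0,0],[0,0,0,0],[0,0,0,0],[0,0,0,0],[0,0,0,0]]' 45 && python3 -m handwheel '[[0,0,-0.15,0],[0,0,-0.4,0],[0,0,-0.65,0],[0,0,-0.75,0],[0,0,-0.75,0]]';  python3 - <<'E'
from h import *
to(633.9,-207.8,180,6.2)
c=grab('wrist','w2.png')
E
```

```text
clock: 6.6
tool_pos: [626.3, -127.9, 128.2]
tcp_rot: [-2.095, -2.34, 0.0]
wrist_force: [0.3, -0.1, 0.7]
opening: 45.0
grip_force: 0.0
clock: 7.1
tool_pos: [627.9, -127.7, 243.6]
tcp_rot: [2.093, 2.338, 0.004]
wrist_force: [0.1, 0.2, -0.6]
opening: 45.1
grip_force: 0.0
shift [-0.534 -0.021  0.425] spin 0.004 yhead 6.33 tilt [-0.0014  0.0048 -1.    ] t 7.1
```

View pics/w2.png

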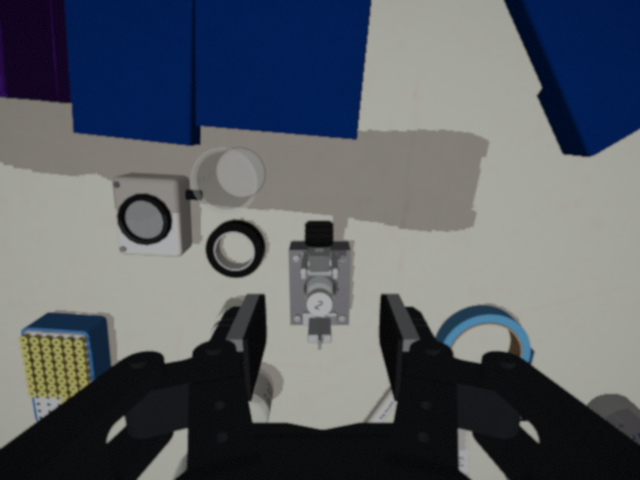

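The hasp stands folded back, with the lug at (319,233). The cap is free at (319,303), the ring is at (145,218), and nothing else has moved.

```bash
python3 - <<'E'
from h import *
c=grab('wrist'); f=c['frame']; g=f.max(2)
x0,y0,x1,y1=298,282,341,324
m=(g[y0:y1,x0:x1]>120).astype(np.uint8); n,l,st,ce=cv2.connectedComponentsWithStats(m); i=1+np.argmax(st[1:,4])
print('cap',st[i]+[x0,y0,0,0,0]); print(plane(c,[ce[i]+[x0,y0],(319,303)],69))
x0,y0,x1,y1=112,185,178,250
m=(g[y0:y1,x0:x1]<60).astype(np.uint8); cn=max(cv2.findContours(m,cv2.RETR_EXTERNAL,cv2.CHAIN_APPROX_NONE)[0],key=len)+np.array([x0,y0]); e=cv2.fitEllipse(cn); print('ring',e,plane(c,[e[0]],50), np.ptp(plane(c,cn.reshape(-1,2),50),axis=0))
E
```

```text
cap [304 294  35  30 644]
[[ 633.12300892 -209.58083179   69.        ]
 [ 631.59596874 -204.83610184   69.        ]]
ring ((145.4634552001953, 219.46231079101562), (48.16568374633789, 53.3453254699707), 114.86748504638672) [[ 471.27007931 -150.67031466   50.        ]] [46.6193132  45.33016176  0.        ]
```

```bash
python3 -m handwheel '[[-0.15,-0.01,0,0],[-0.35,-0.02,0.1,0],[-0.5,-0.025,0.4,0],[-0.53,-0.025,0.7,0],[-0.53,-0.025,0.9,0],[-0.53,-0.025,0.95,0],[-0.53,-0.025,0.95,0]]';  python3 - <<'E'
from h import *
to(633.5,-207.6,36,6.2)
E
```

```text
clock: 7.9
tool_pos: [630.0, -206.3, 96.0]
tcp_rot: [-2.092, -2.338, 0.003]
wrist_force: [0.1, 0.1, 0.7]
opening: 44.9
grip_force: 0.0
shift [-0.012  0.024  0.4  ] spin 0.006 yhead 6.37 tilt [ 0.002  -0.0042 -1.    ] t 7.9
```

```bash
python3 -m handwheel '[[-0.005,0.01,0.1,0],[-0.01,0.015,0.25,0],[-0.01,0.015,0.36,0],[-0.01,0.015,0.4,0],[-0.01,0.015,0.4,0],[-0.01,0.015,0.4,0]]'; python3 - <<'E'
from h import *
to(633.5,-207.6,36,6.2)
E
```

```text
clock: 8.5
tool_pos: [634.7, -208.3, 39.2]
tcp_rot: [2.094, 2.34, 0.001]
wrist_force: [0.3, -0.1, 0.1]
opening: 44.8
grip_force: 0.0
shift [ 0.006 -0.007  0.022] spin 0.005 yhead 6.35 tilt [-4.0e-04  1.3e-03 -1.0e+00] t 8.5
```

```bash
python3 -m handwheel '[[0.005,-0.005,0.013,0],[0.005,-0.005,0.013,0],[0.005,-0.005,0.013,0],[0.005,-0.005,0.013,0],[0.005,-0.005,0.013,0],[0.005,-0.005,0.013,0],[0.005,-0.005,0.013,0],[0.005,-0.005,0.013,0]]' 0 30; python3 - <<'E'
from h import *
to(633.5,-207.6,36,6.2); c=grab('wrist','w3.png')
E
```

```text
clock: 9.3
tool_pos: [634.0, -207.7, 37.3]
tcp_rot: [2.094, 2.34, 0.001]
wrist_force: [1.0, -0.2, 6.2]
opening: 26.7
grip_force: 29.7
shift [ 0.001 -0.003  0.009] spin 0.005 yhead 6.34 tilt [-5.0e-04  1.6e-03 -1.0e+00] t 9.3
```

The opening of 26.7 mm matches the vial body, so I'll lift straight up.

```bash
python3 -m handwheel '[[0,0,-0.03,0],[0,0,-0.09,0],[0,0,-0.18,0],[0,0,-0.3,0],[0,0,-0.45,0],[0,0,-0.6,0],[0,0,-0.72,0],[0,0,-0.8,0],[0,0,-0.8,0],[0,0,-0.8,0]]'; python3 - <<'E'
from h import *
to(470.4,-152.2,157,6.2); c=grab('scene'); cv2.imwrite('pics/s3.png',cv2.resize(c['frame'][170:350,200:380],(600,600),interpolation=cv2.INTER_CUBIC))
E
```

```text
clock: 10.35
tool_pos: [632.7, -207.7, 156.4]
tcp_rot: [-2.095, -2.341, 0.001]
wrist_force: [0.4, 1.0, -0.4]
opening: 26.6
grip_force: 29.9
shift [ 0.487 -1.035 -0.003] spin 0.005 yhead 6.34 tilt [-1.e-04 -4.e-04 -1.e+00] t 10.35
```

View pics/s3.png

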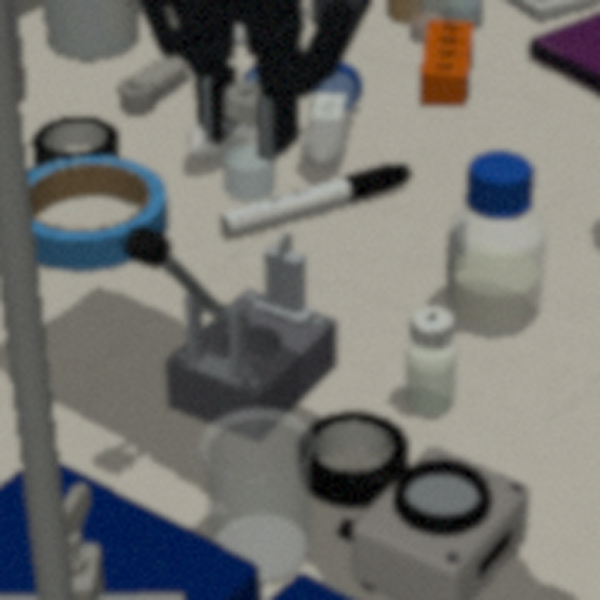

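The vial hangs upright in the fingers at crop (248,165), the hasp stays folded with its lug at (147,243), and the neighbours are undisturbed. I'll carry it to the reader at this height.

```bash
python3 -m handwheel '[[0,-0.06,0,0],[0.01,-0.17,0,0],[0.04,-0.3,0,0],[0.1,-0.43,0,0],[0.18,-0.56,0,0],[0.26,-0.69,0,0],[0.34,-0.81,0,0],[0.41,-0.91,0,0],[0.46,-0.97,0,0],[0.48,-1,0,0],[0.48,-1,0,0],[0.48,-1,0,0],[0.48,-1,0,0]]'; python3 - <<'E'
from h import *
to(470.4,-152.2,157,6.2)
for n in('scene','wrist'):
  c=grab(n,'c_'+n+'.png'); s=get_state()
  A=rot(s['tcp_rot']); t=np.array(s['tool_pos']); print(n,'foot, window',proj(c,[t-[0,0,27.3],[470.4,-152.2,50]]).round(1).tolist())
E
```

```text
clock: 11.7
tool_pos: [476.8, -153.0, 156.5]
tcp_rot: [2.095, 2.34, 0.001]
wrist_force: [0.5, 0.4, -0.1]
opening: 26.4
grip_force: 29.9
shift [ 0.01  -0.042 -0.004] spin 0.004 yhead 6.32 tilt [-0.e+00  5.e-04 -1.e+00] t 11.7
scene foot, window [[331.2, 275.4], [332.8, 316.8]]
wrist foot, window [[323.9, 286.2], [314.4, 238.0]]
```

```bash
python3 -m handwheel '[[0.005,-0.02,0.04,0],[0.01,-0.04,0.12,0],[0.01,-0.042,0.22,0],[0.01,-0.042,0.3,0],[0.01,-0.042,0.3,0],[0.01,-0.042,0.3,0],[0.01,-0.042,0.3,0]]'; python3 - <<'E'
from h import *
to(470.4,-152.2,107.3-20,6.2); s=get_state(); t=np.array(s['tool_pos'])
ims=[]
for n in('scene','wrist'):
  c=grab(n,'d_'+n+'.png')
  p=proj(c,[t-[0,0,27.3],[470.4,-152.2,50],t+[0,0,31.7]]); print(n,p.round(1).tolist())
  x,y=[int(v) for v in p[:2].mean(0)]; x,y=max(50,x),max(60,y); o=(x-50,y-75); print(o); ims.append(cv2.resize(c['frame'][o[1]:o[1]+150,o[0]:o[0]+100],(400,600),interpolation=cv2.INTER_CUBIC))
cv2.imwrite('pics/m1.png',np.hstack(ims))
E
```

```text
clock: 12.5
tool_pos: [470.1, -151.9, 111.8]
tcp_rot: [2.095, 2.34, 0.001]
wrist_force: [-0.5, 0.1, -0.4]
opening: 26.3
grip_force: 29.9
shift [-0.002  0.002  0.164] spin 0.005 yhead 6.34 tilt [-2.e-04  8.e-04 -1.e+00] t 12.5
scene [[333.5, 300.2], [332.8, 316.8], [334.7, 269.7]]
(283, 233)
wrist [[324.0, 286.1], [324.2, 262.5], [324.8, 356.6]]
(274, 199)
```

View pics/m1.png

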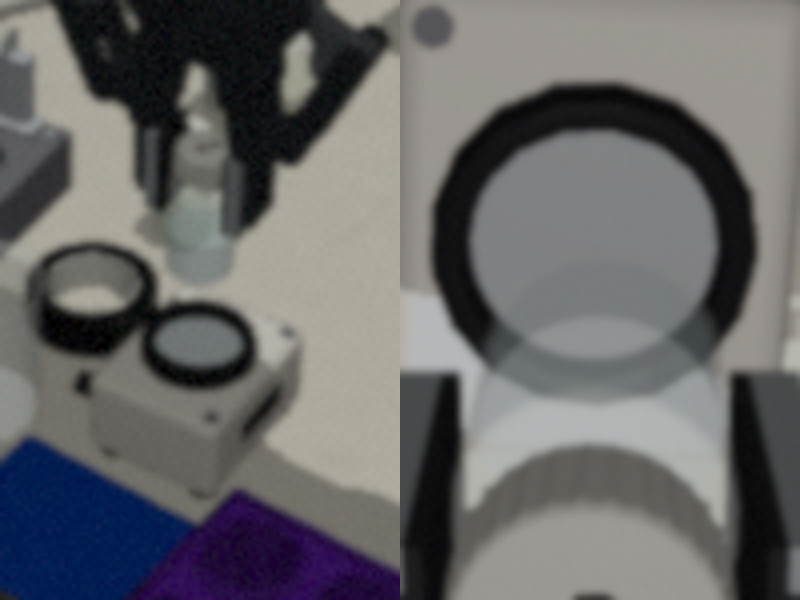

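The left panel shows the vial upright above the ring, with its foot at scene px (333,300). The right panel shows the ring centre at wrist px (322.5,260–261.5), with the foot's near rim at y≈264 and the cap-top edge at y≈325. I'll check how the vial sits in the tool against these.

```bash
python3 - <<'E'
from h import *
s=get_state(); t=np.array(s['tool_pos']); tx=rot(s['tcp_rot'])[:,0]; c=grab('wrist')
for d in(-2,0,2): print(d,proj(c,[t-[0,0,27.3]+(13.8+d)*tx, t+[0,0,31.7]+(12.2+d)*tx, t+[0,0,31.7]+(11.2+d)*tx]).round(1).tolist())
print('window',plane(c,[(322.5,261.3)],50))
W=np.array([469.4,-151.7,50]); a=np.linspace(0,2*np.pi,73)
for r,z in((24,50),(24,41),(18,50),(18,46)):
    q=proj(c,np.c_[W[0]+r*np.cos(a),W[1]+r*np.sin(a),0*a+z]); print(r,z,((q.min(0)-[274,199])*4+[400,0]).round(),((q.max(0)-[274,199])*4+[400,0]).round())
to(469.4,-151.7,87.3,None)
E
```

```text
-2 [[324.2, 262.8], [325.1, 329.0], [325.1, 331.8]]
0 [[324.2, 258.7], [325.1, 323.4], [325.1, 326.2]]
2 [[324.3, 254.6], [325.2, 317.7], [325.2, 320.6]]
window [[ 469.34554998 -151.61307634   50.        ]]
24 50 [422.  82.] [766. 407.]
24 41 [429.  68.] [760. 382.]
18 50 [465. 125.] [723. 369.]
18 46 [468. 118.] [721. 358.]
shift [ 0.003 -0.005  0.165] spin 0 yhead 6.34 tilt [-5.0e-04  1.1e-03 -1.0e+00] t 12.65
```

The ring extents match a window centre of (469.4,-151.7), and the vial is centred in the tool within 1 mm. Lowering to the 10 mm height.

```bash
python3 -m handwheel '[[0.003,-0.003,0.02,0],[0.006,-0.005,0.06,0],[0.006,-0.005,0.1,0],[0.006,-0.005,0.14,0],[0.006,-0.005,0.16,0],[0.006,-0.005,0.165,0],[0.006,-0.005,0.165,0],[0.006,-0.005,0.165,0],[0.006,-0.005,0.165,0],[0.006,-0.005,0.165,0],[0.006,-0.005,0.165,0]]'; python3 - <<'E'
from h import *
to(469.3,-150.9,87.3,None); s=get_state(); t=np.array(s['tool_pos']); print(np.abs(s['qvel']).max())
ims=[]
for n in('scene','wrist'):
  c=grab(n)
  p=proj(c,[t-[0,0,27.3],[469.4,-151.7,50]]); print(n,p.round(1).tolist())
  x,y=[int(v) for v in p.mean(0)]; o=(x-50,y-75); print(o); ims.append(cv2.resize(c['frame'][o[1]:o[1]+150,o[0]:o[0]+100],(400,600),interpolation=cv2.INTER_CUBIC))
cv2.imwrite('pics/m2.png',np.hstack(ims))
E
```

```text
clock: 13.75
tool_pos: [468.9, -151.1, 86.8]
tcp_rot: [2.095, 2.341, 0.0]
wrist_force: [1.2, 0.7, -0.8]
opening: 26.2
grip_force: 29.9
shift [ 0.001  0.003 -0.003] spin 0 yhead 6.34 tilt [-1.e-04  3.e-04 -1.e+00] t 13.75
0.001799505751930982
scene [[333.3, 313.0], [333.1, 317.2]]
(283, 240)
wrist [[324.3, 286.4], [325.0, 280.1]]
(274, 208)
```

View pics/m2.png

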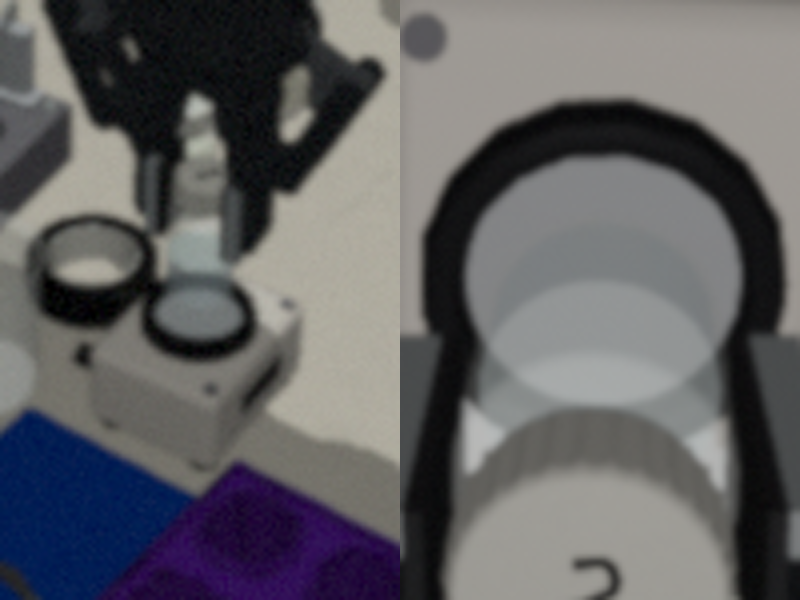

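The final view shows the vial upright over the ring: ring centre at wrist px (324.9,279.5) against a predicted (325.0,280.1), vial axis at x≈324. That puts it within about 1 mm of centre, with the foot about 10 mm above the ring and the arm at rest. Handing in.

```bash
python3 -c "
from station import finish_job; print(finish_job())"
```

```text
the job is handed in; nothing more can be done
None
```

I folded the hasp back and lifted the vial out of the carrier. It was handed in at about 14 s, held upright and at rest over the reader window, within about 1 mm of centre by my measurements, its foot about 10 mm above the ring, with nothing seen knocked over or moved.

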